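# Loosen the rotor nut of one tube spinner, whichever way its thread runs

### The arm

A 6-joint arm with a two-finger parallel gripper is mounted at the origin on a cart in front of the work surface, level with it; the furniture and walls round the work are solid. World frame = base frame: x ahead of the robot, y to its left, z up, the work surface at z = 0. Lengths are in m, angles in degrees, forces in N, time in s.
With the tool pointing down it reaches from about 0.375 to 0.9 m from the base axis. Payload 3.1 kg.
Tool frame: the origin (TCP) lies between the finger pads; the fingertips stand 14 mm ahead of it and the grasp point (between the pads) lies 5 mm behind it; x points along the fingers, y is the direction in which the jaws open and shut, and the axes are right-handed (so a half turn about x gives the same grasp; the last joint's range is limited). The gripper opens to 85 mm and grips with 20 to 120 N. Pads are 22 mm wide; open, the fingers measure 114 mm over their backs; the gripper's body (76 mm by 85 mm) begins 54 mm behind the grasp point. The pads swing forward as they close: fully open they stand 13 mm farther back than shut.
Start: joints at [-81.274, 30.224, 82.088, -0, 67.689, -10.227], TCP at [0.203, -0.591, 0.245] pointing down, gripper open.
Joint ranges: [-176.69, 176.69], [-43.24, 126.21], [12.49, 139.97], [-82, 262], [0, 151.66], [-163.58, 163.58]. Speed limits (degrees/s): [159.86, 159.86, 180, 180, 180, 180].

### API

Orientations are given as a 3x3 rotation matrix whose columns are the frame's x, y, z axes.
In Python, from station import manip gives the robot as it stands.
- The arm moves only by the shell command python3 -m handwheel 'ROWS' [OPENING]. ROWS is text: rows parted by semicolons, each of 4 numbers parted by spaces: the shift along the tool's x, y, z in m, then the turn about the tool's x in degrees. In form: x y z roll; .... A call has 1 to 10 rows; each row is the pose to reach, as a shift and turn from the pose commanded when the call began, along the tool's axes at that moment; what a row does not reach only later rows make up. A row lasts 1/12 s, in which the tool goes at most 41.7 mm and 7.16 degrees, less where a joint would pass 70% of its speed; a pose out of reach is approached as far as the arm can. A call with a gripper value outside its range is refused whole. OPENING is the finger opening in m, from 0 to 0.0854, set as the call begins (- or left out, the last holds). The fingers move at their own pace and stop on an object; the grip force is fixed at half the most. Time passes only in rows, so rows that repeat a pose let the fingers close. It gives the time, the measured TCP pose, the force and the opening at its end, in the units of the state.
- manip.state(): the state, without advancing time (a new reading comes with each control period).
- manip.read_camera(name): name is "scene" or "side" or "wrist"; returns a dict with "color" (480x640x3 uint8, red, green, blue), "fx", "fy", "cx", "cy" (pixels), "extrinsics" (4x4, takes a point from world to camera coordinates). Camera axes: x right, y down, z forward; pixel columns grow to the right and rows downward; lengths in m; the calibration is good to about 2 mm. A picture is of the moment at which its call begins. There is no depth.
- manip.close_job(): hands the job in, once; it reports no verdict.
The state is a dict: "t": time; "q": joint angles; "qvel": joint speeds; "joint_torque": joint torques, N m; "position": TCP position; "ee_rot": TCP orientation; "ft_force": force on the tool from outside, world axes, zero at the start; "ft_torque": the same for the moment, N m; "grip_width": opening from 0.0 (shut) to 1.0 (fully open).
Only numpy, scipy, OpenCV 4.12 (cv2) and the standard library are available. Lean on these libraries where they do the work, as an engineer would, in place of code of your own. Each camera call takes 0.05 s, during which the arm holds its last target.

### The job

The tube spinner on the same side of the bench as the yellow-capped tube is due for cleaning: loosen its orange wing nut by about a sixth of a turn and let go. Nobody knows whether that nut has an ordinary or a left-hand thread, so try it gently both ways and go on the way it gives. Leave the other spinner's nut tight and the yellow-capped tube standing where it is.

Things in the scene. Friction and masses are not known exactly. Their poses are not given: they have to be found in the camera images.
- wing_1 (a point): Middle of the orange wing of the nut on top of one of two identical white tube spinners (110 mm wide, fixed; one in the left, one in the right half of the bench, in either order). Wing: upright bar 36 mm long (x), 12 thick (y), 28 high (z, up). This point is on the vertical screw axis, 82.5 mm above the bench and 27 mm above the flat blue rotor disc, which is 100 mm wide.
- wing_2 (a point): The same point and axes on the other spinner, same shape and size. One of the two nuts loosens anticlockwise, the other clockwise; which is which cannot be seen. Each turns with a light, even drag of 0.04 N m the way it loosens; the other way it is against a hard stop from the start.
- nut_1 (a joint): Turn of the nut that carries wing_1, rad: 0 when tight, grows as it is loosened, whichever way that is; end of travel 2.2.
- nut_2 (a joint): Turn of the nut that carries wing_2, in the same sense: 0 when tight, grows as it is loosened; end of travel 2.2.
- tube_yellow_mid (a point): Middle, half-way up, of a loose, upright white 50 ml tube with a yellow cap, 34 mm wide, 113 mm tall. It stands on the bench 0.12 to 0.38 m from the nut to be loosened, farther out to that side. A like tube with a blue cap stands by the other spinner.
There are look-alikes about, which are no part of the job. What is meant by the part that bears tube_yellow_mid is not black or pink, and is the smaller of those in its own colour.

How it is judged:
By the outcome, as a careful person would: the job done as asked, in the order asked, and still so for the second after the job is handed in, with the robot touching nothing.
It also fails if it takes over 43 s, if anything falls off the work surface, if the arm or the gripper's body presses on something with over 40 N, if the wrist force passes 120 N, or if a joint passes its speed limit or range.

## Working session

There is one attempt and no reset: what is moved stays moved. The work goes in short steps, Python scripts to look and compute and a shell command to move; the robot and the scene stay as the last step left them, time stands still between calls to the robot, and variables do not carry over. Pictures are saved under pics/ and viewed, and the job is handed in when it is done.

```bash
ls; mkdir -p pics; python3 - <<'E'
from station import manip
import cv2
s=manip.state(); print(s)
for n in("scene","side","wrist"):
    c=manip.read_camera(n); cv2.imwrite(f"pics/{n}0.png",c["color"][:,:,::-1]); print(n,c["fx"],c["fy"],c["cx"],c["cy"],c["extrinsics"].round(4).tolist())
E
```

```text
pics
{'t': 0.0, 'q': array([-8.12763180e+01,  3.02788686e+01,  8.21568597e+01,  1.75448161e-03,
        6.76889446e+01, -1.02270974e+01]), 'qvel': array([ 0.01429184,  0.05209876, -0.05804505,  0.02745665, -0.08764757,
       -0.00377614]), 'joint_torque': array([ 4.74012450e-04, -4.42347050e+01, -1.78026241e+01,  8.16370800e-06,
        8.46911338e-03, -3.55904405e-06]), 'position': array([ 0.20290422, -0.59042154,  0.244332  ]), 'ee_rot': array([[-3.02023826e-04,  3.24744428e-01, -9.45801758e-01],
       [ 2.15507472e-03, -9.45799393e-01, -3.24744304e-01],
       [-9.99997632e-01, -2.13635398e-03, -4.14194557e-04]]), 'ft_force': array([-0.47924083, -0.09041545, -0.4705823 ]), 'ft_torque': array([-0.0200265 ,  0.03003428,  0.07275144]), 'grip_width': 1.0012211633189692}
scene 537.3267029376099 537.3267029376099 326.72236550435815 228.85328652918201 [[-0.7668, -0.6418, -0.0117, 0.3805], [-0.437, 0.5353, -0.7228, 0.266], [0.4701, -0.5491, -0.691, 1.2628], [0.0, 0.0, 0.0, 1.0]]
side 493.8637006228678 493.8637006228678 318.6423339158497 234.87195000183695 [[-0.9679, -0.251, 0.0093, 0.4916], [-0.1391, 0.5047, -0.852, 0.1591], [0.2092, -0.826, -0.5235, 1.4004], [0.0, 0.0, 0.0, 1.0]]
wrist 402.85201022871155 402.85201022871155 318.94729853116337 240.18269749691675 [[0.3246, -0.9458, -0.0013, -0.6246], [-0.9047, -0.3109, 0.2914, -0.0382], [-0.276, -0.0934, -0.9566, 0.3808], [0.0, 0.0, 0.0, 1.0]]
```

View pics/scene0.png

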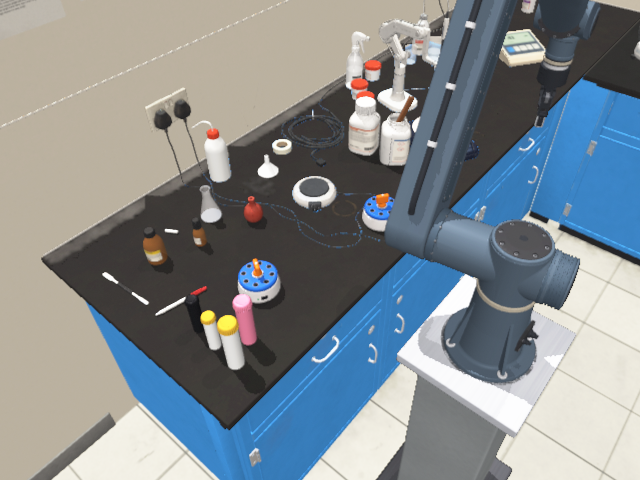

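View pics/side0.png

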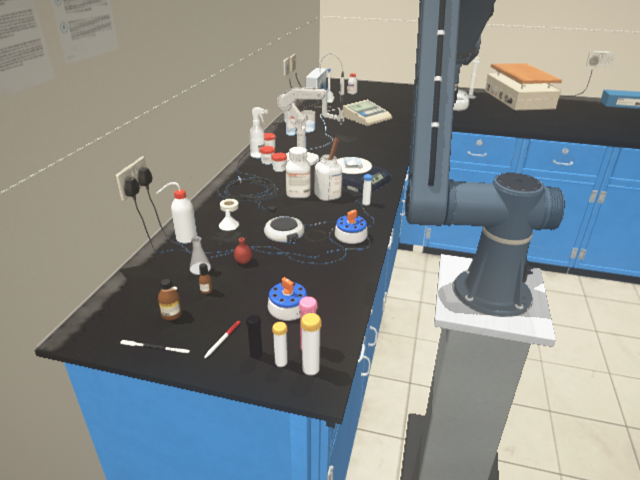

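View pics/wrist0.png

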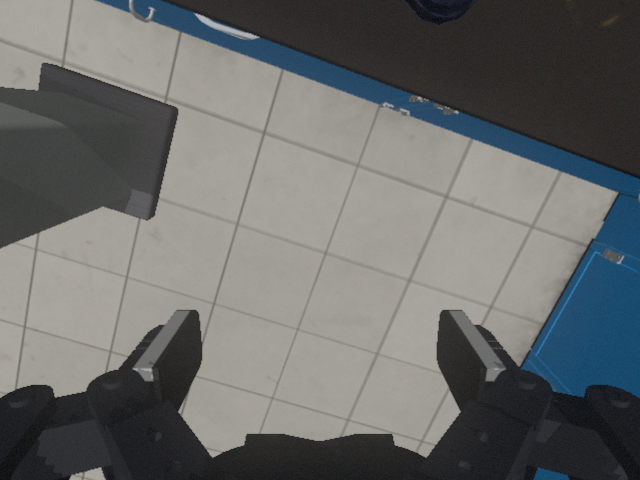

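```bash
cat > h.py <<'E'
from station import manip
import cv2, numpy as np
def P(c):
    K=np.array([[c["fx"],0,c["cx"]],[0,c["fy"],c["cy"]],[0,0,1]]); return K@c["extrinsics"][:3]
def proj(c,X):
    X=np.atleast_2d(X); p=P(c)@np.c_[X,np.ones(len(X))].T; return (p[:2]/p[2]).T
def ray(c,uv,z):
    M=P(c); A=np.c_[M[:,:2],M[:,2]*z+M[:,3]]; h=np.linalg.solve(A,[uv[0],uv[1],1]); return np.array([h[0]/h[2],h[1]/h[2],z])
def tri(cs,uvs):
    A=[]
    for c,(u,v) in zip(cs,uvs):
        M=P(c); A+=[u*M[2]-M[0],v*M[2]-M[1]]
    X=np.linalg.svd(np.array(A))[2][-1]; return X[:3]/X[3]
def orange(img):
    h=cv2.cvtColor(img,cv2.COLOR_RGB2HSV); return cv2.inRange(h,(5,170,120),(17,255,255))
E
python3 - <<'E'
from h import *
import cv2
a=cv2.imread("pics/scene0.png")[180:380,170:300]; b=cv2.imread("pics/side0.png")[260:390,230:360]
a=cv2.resize(a[:,:],None,fx=3,fy=3,interpolation=2); b=cv2.resize(b,None,fx=3,fy=3,interpolation=2)
cv2.imwrite("pics/z.png",np.hstack([a,cv2.copyMakeBorder(b,0,210,0,0,0)]))
for n in("scene","side"):
    m=orange(cv2.imread(f"pics/{n}0.png")[:,:,::-1].copy())
    k=cv2.connectedComponentsWithStats(m)
    for s,c in zip(k[2],k[3]):
        if 15<s[4]<5000: print(n,s,c)
E
```

```text
scene [366  61  14   6  72] [372.65277778  63.625     ]
scene [352  79  15   8  81] [359.11111111  82.51851852]
scene [358  92  16   6  64] [365.125    94.15625]
scene [208 129   9   5  31] [212.06451613 131.4516129 ]
scene [376 193  13  14 116] [382.07758621 199.26724138]
scene [254 263   8  13  61] [257.01639344 270.44262295]
side [348 214   6   8  19] [350.         218.42105263]
side [282 279  11  14  71] [287.09859155 286.12676056]
```

View pics/z.png

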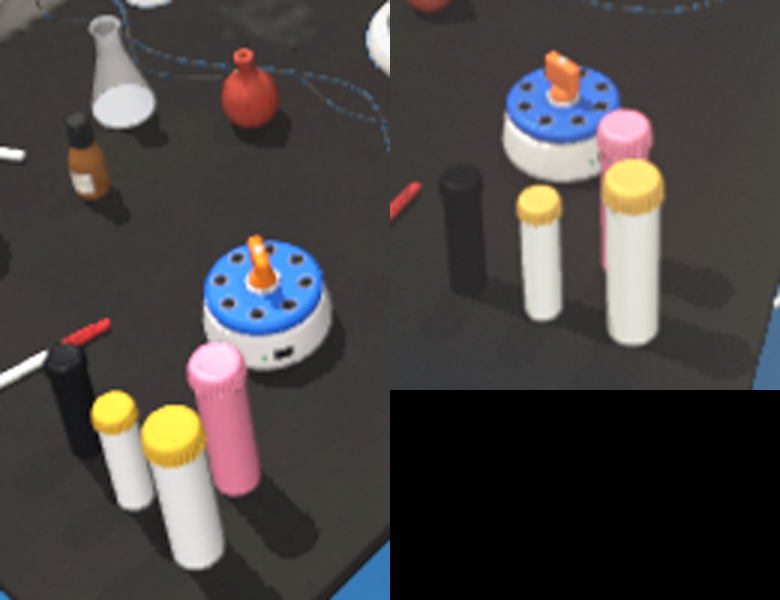

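```bash
python3 - <<'E'
from h import *
cs=[manip.read_camera("scene"),manip.read_camera("side")]
print("wing",tri(cs,[(257,269),(287.4,286)]))
for c in cs:
    h=cv2.cvtColor(c["color"],cv2.COLOR_RGB2HSV); m=cv2.inRange(h,(100,150,150),(125,255,255))
    k=cv2.connectedComponentsWithStats(m)
    for i,s in enumerate(k[2]):
        if 300<s[4]<3000 and 200<s[0]<400 and 180<s[1]<300:
            p=cv2.findContours((k[1]==i).astype(np.uint8),0,1)[0][0]; hull=cv2.convexHull(p)[:,0]
            q=np.array([ray(c,x,0.0555)[:2] for x in hull]).astype(np.float32)
            print(s,cv2.minEnclosingCircle(q))
print("small yellow",tri(cs,[(170+115/3,180+412/3),(230+150/3,260+205/3)]))
print("big",tri(cs,[(170+174/3,180+432/3),(230+243/3,260+185/3)]))
print("pink",tri(cs,[(170+218/3,180+365/3),(230+235/3,260+133/3)]))
print("black",tri(cs,[(170+66/3,180+360/3),(230+72/3,260+182/3)]))
E
```

```text
wing [0.53352806 0.22514359 0.07533195]
[364 198  30  22 305] ((0.4453805983066559, -0.16962295770645142), 0.05011068657040596)
[238 260  39  32 586] ((0.5309063196182251, 0.22808730602264404), 0.05197072774171829)
[269 283  37  24 388] ((0.5335680246353149, 0.23003554344177246), 0.05176388472318649)
small yellow [0.49085993 0.41402515 0.10618308]
big [0.41931029 0.41381308 0.1426879 ]
pink [0.44369136 0.34913042 0.1347595 ]
black [0.55603474 0.4058904  0.10722837]
```

```bash
python3 - <<'E'
from h import *
from scipy.optimize import minimize
cs=[manip.read_camera("scene"),manip.read_camera("side")]
ms=[]
for c,(x,y,w,hh) in zip(cs,[(245,255,25,30),(275,272,25,28)]):
    h=cv2.cvtColor(c["color"],cv2.COLOR_RGB2HSV); m=cv2.inRange(h,(4,120,110),(20,255,255)); z=np.zeros_like(m); z[y:y+hh,x:x+w]=m[y:y+hh,x:x+w]; ms.append(z>0); print(z.astype(bool).sum())
def sil(c,p,S=8):
    X,Y,th=p; d=np.array([np.cos(th),np.sin(th),0]); n=np.array([-d[1],d[0],0]); o=np.array([X,Y,.0825])
    pts=[o+a*.018*d+b*.006*n+e*.014*np.array([0,0,1]) for a in(-1,1) for b in(-1,1) for e in(-1,1)]
    q=proj(c,np.array(pts)); hu=cv2.convexHull(q.astype(np.float32))[:,0]
    m=np.zeros((480,640),np.uint8); cv2.fillConvexPoly(m,np.round(hu*16).astype(np.int32),1,shift=4); return m>0
best=[]
for th in np.arange(0,180,7.5):
  for X in np.arange(.524,.541,.002):
    for Y in np.arange(.220,.237,.002):
      v=sum((sil(c,(X,Y,np.radians(th)))^m).sum() for c,m in zip(cs,ms)); best.append((v,th,X,Y))
best.sort(); print(*best[:12],sep="\n")
E
```

```text
96
136
(np.int64(85), np.float64(135.0), np.float64(0.534), np.float64(0.228))
(np.int64(89), np.float64(135.0), np.float64(0.536), np.float64(0.224))
(np.int64(90), np.float64(142.5), np.float64(0.536), np.float64(0.226))
(np.int64(93), np.float64(135.0), np.float64(0.536), np.float64(0.226))
(np.int64(94), np.float64(142.5), np.float64(0.534), np.float64(0.226))
(np.int64(97), np.float64(142.5), np.float64(0.534), np.float64(0.228))
(np.int64(97), np.float64(142.5), np.float64(0.536), np.float64(0.224))
(np.int64(98), np.float64(135.0), np.float64(0.532), np.float64(0.23))
(np.int64(100), np.float64(142.5), np.float64(0.532), np.float64(0.228))
(np.int64(101), np.float64(135.0), np.float64(0.534), np.float64(0.226))
(np.int64(102), np.float64(142.5), np.float64(0.532), np.float64(0.226))
(np.int64(102), np.float64(142.5), np.float64(0.534), np.float64(0.224))
```

```bash
python3 -m handwheel '-0.005 -0.031 -0.027 -7; -0.01 -0.062 -0.054 -14; -0.015 -0.093 -0.081 -21; -0.02 -0.124 -0.108 -28; -0.025 -0.155 -0.135 -35; -0.03 -0.186 -0.162 -42; -0.035 -0.217 -0.189 -49; -0.035 -0.248 -0.216 -56; -0.035 -0.279 -0.243 -63; -0.035 -0.31 -0.27 -70' 0.06
cat > tgt.py <<'E'
import sys; from h import *
s=manip.state(); R=s["ee_rot"]; X=np.array([float(v) for v in sys.argv[1:4]])
y=R[:,1]; print("pos",s["position"].round(4),"yaw_y",np.degrees(np.arctan2(y[1],y[0])).round(2),"q",s["q"].round(1),"t",s["t"],"F",s["ft_force"].round(2),s["ft_torque"].round(3),"g",s["grip_width"])
print("shift xyz",(R.T@(X-s["position"])).round(4))
E
python3 tgt.py .533 .228 .26
```

```text
t: 1.18
position: [0.3581, -0.2085, 0.2808]
ee_rot: [[0.001, 1.0, -0.013], [-0.001, -0.013, -1.0], [-1.0, 0.001, 0.001]]
ft_force: [0.1, -0.6, 0.0]
grip_width: 0.704
pos [ 0.3581 -0.2085  0.2808] yaw_y -0.74 q [-45.8  10.8 107.9   0.   61.2 -45. ] t 1.1833 F [ 0.11 -0.56  0.04] [-0.015 -0.013  0.041] g 0.7043604099753505
shift xyz [ 0.0206  0.1692 -0.4387]
```

```bash
python3 -m handwheel '0 0.014 -0.037 -7; 0 0.028 -0.074 -14; 0 0.042 -0.111 -21; 0 0.056 -0.148 -28; 0 0.07 -0.185 -35; 0 0.084 -0.222 -42; 0 0.098 -0.259 -49; 0 0.112 -0.296 -49; 0 0.126 -0.333 -49; 0 0.14 -0.37 -49'
python3 tgt.py .533 .228 .22
```

```text
t: 2.02
position: [0.5048, 0.1593, 0.2805]
ee_rot: [[0.0, 0.669, 0.743], [-0.0, 0.743, -0.669], [-1.0, 0.0, 0.0]]
ft_force: [0.5, 0.5, 0.2]
grip_width: 0.702
pos [0.5048 0.1593 0.2805] yaw_y 47.98 q [  5.4  20.4  93.4  -0.   66.2 -42.6] t 2.0167 F [0.55 0.51 0.2 ] [-0.004 -0.012  0.004] g 0.7019141080771076
shift xyz [ 0.0605  0.0699 -0.025 ]
```

```bash
python3 -m handwheel '0.015 0.023 -0.008 0; 0.03 0.046 -0.016 0; 0.045 0.07 -0.025 0; 0.06 0.07 -0.025 0; 0.06 0.07 -0.025 0; 0.06 0.07 -0.025 0'
python3 - <<'E'
from h import *
c=manip.read_camera("wrist"); cv2.imwrite("pics/w1.png",c["color"][:,:,::-1]); np.save("w1ext.npy",P(c))
print(proj(c,[[.533,.228,.0965],[.533,.228,.0825],[.533,.228,.0555]]), manip.state()["position"])
E
```

```text
t: 2.52
position: [0.5319, 0.2259, 0.2195]
ee_rot: [[-0.003, 0.669, 0.743], [-0.001, 0.743, -0.669], [-1.0, -0.002, -0.001]]
ft_force: [1.3, -0.4, 0.6]
grip_width: 0.701
[[323.6155763  234.73259005]
 [323.460157   229.09747446]
 [323.19927859 219.63867518]] [0.53259508 0.22560995 0.22049748]
```

View pics/w1.png

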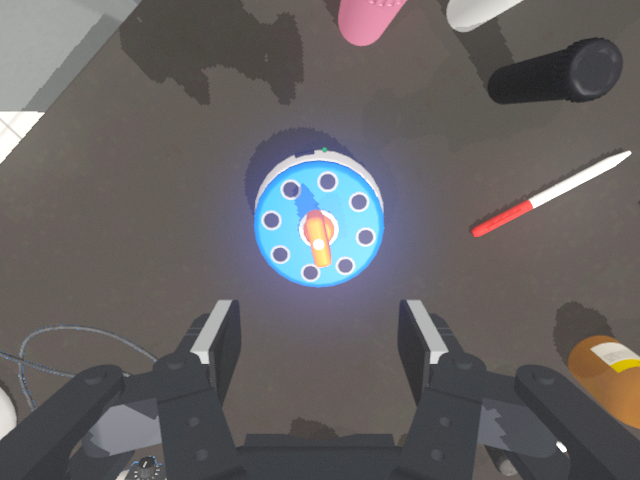

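```bash
python3 - <<'E'
from h import *
im=cv2.imread("pics/w1.png"); M=np.load("w1ext.npy")
cv2.imwrite("pics/w1z.png",cv2.resize(im[150:300,245:395],None,fx=4,fy=4,interpolation=2))
def ray(uv,z):
    A=np.c_[M[:,:2],M[:,2]*z+M[:,3]]; h=np.linalg.solve(A,[uv[0],uv[1],1]); return h[:2]/h[2]
h=cv2.cvtColor(im,cv2.COLOR_BGR2HSV)
m=cv2.inRange(h,(95,150,120),(125,255,255)); k=cv2.connectedComponentsWithStats(m); i=1+np.argmax(k[2][1:,4]); hull=cv2.convexHull(cv2.findContours((k[1]==i).astype(np.uint8),0,1)[0][0])[:,0]
print(k[2][i],cv2.minEnclosingCircle(np.array([ray(x,.0555) for x in hull],np.float32)))
E
```

```text
[ 254  161  130  126 2164] ((0.5346032381057739, 0.2218450903892517), 0.04927244037389755)
```

View pics/w1z.png

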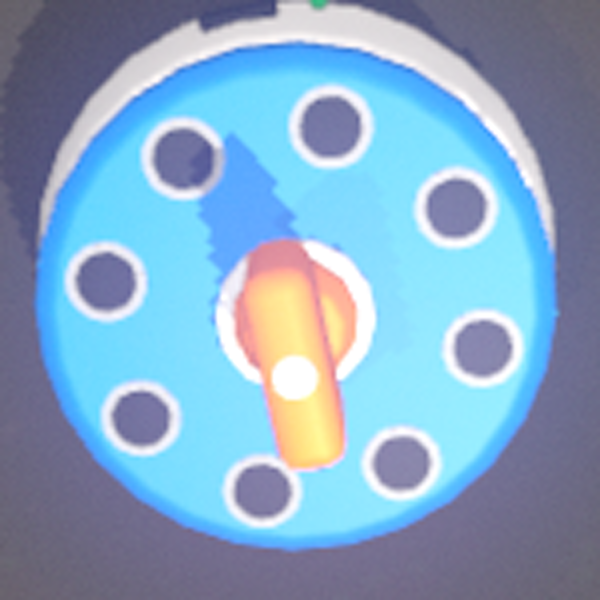

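```bash
python3 - <<'E'
import numpy as np
M=np.load("w1ext.npy")
def ray(uv,z):
    A=np.c_[M[:,:2],M[:,2]*z+M[:,3]]; h=np.linalg.solve(A,[uv[0],uv[1],1]); return h[:2]/h[2]
a=ray((313.3,218.8),.0965);b=ray((323.8,263.8),.0965);print(a,b,(a+b)/2,np.hypot(*(a-b)),np.degrees(np.arctan2(*(a-b)[::-1])))
print(ray((319.3,223.8),.0555))
E
python3 tgt.py .534 .226 .105
```

```text
[0.52055769 0.23018826] [0.54814875 0.21460763] [0.53435322 0.22239795] 0.031686309647895754 150.54665241842957
[0.53343865 0.22366202]
pos [0.5326 0.2256 0.2205] yaw_y 47.95 q [ 11.9  28.4  90.4  -0.   61.3 -36. ] t 2.5667 F [ 0.17  0.28 -0.32] [-0.001 -0.014 -0.023] g 0.7012245011563261
shift xyz [0.1155 0.0013 0.0008]
```

```bash
python3 -m handwheel '0.03 0 0.001 -6; 0.055 0 0.001 -12; 0.075 0 0.001 -12; 0.085 0 0.001 -12; 0.085 0 0.001 -12; 0.085 0 0.001 -12' 0.05
python3 tgt.py .5335 .2245 .08
python3 - <<'E'
from h import *
c=manip.read_camera("wrist"); cv2.imwrite("pics/w2.png",c["color"][:,:,::-1]); np.save("w2ext.npy",P(c))
E
```

```text
t: 3.07
position: [0.5341, 0.2249, 0.1362]
ee_rot: [[0.001, 0.502, 0.865], [0.0, 0.865, -0.502], [-1.0, 0.001, 0.001]]
ft_force: [0.8, -0.3, 0.1]
grip_width: 0.586
pos [0.5341 0.2249 0.1362] yaw_y 59.89 q [ 11.8  35.1  94.3  -0.   50.6 -48.1] t 3.0667 F [ 0.78 -0.32  0.1 ] [ 0.049 -0.018  0.017] g 0.5856728881045314
shift xyz [ 0.0562 -0.0007 -0.0004]
```

View pics/w2.png

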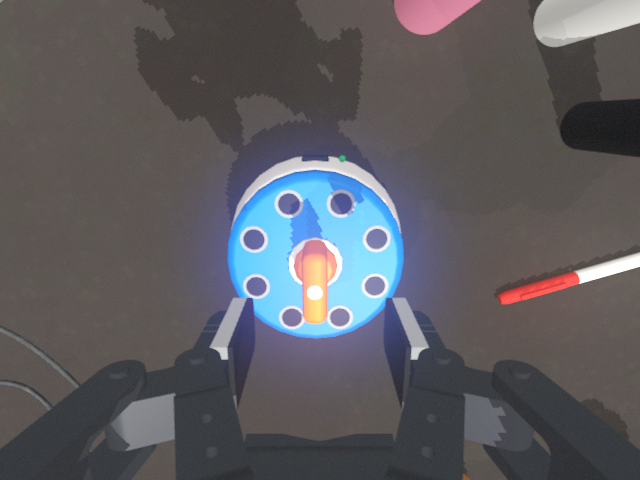

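```bash
python3 - <<'E'
import numpy as np,cv2
M=np.load("w2ext.npy")
def ray(uv,z):
    A=np.c_[M[:,:2],M[:,2]*z+M[:,3]]; h=np.linalg.solve(A,[uv[0],uv[1],1]); return h[:2]/h[2]
print(ray((315.5,253.5),.0555))
im=cv2.imread("pics/w2.png"); cv2.imwrite("pics/w2z.png",cv2.resize(im[160:345,220:410],None,fx=4,fy=4,interpolation=2))
for v in(240,255,322): print(ray((314.5,v),.0965))
E
```

```text
[0.53133345 0.22377026]
[0.51377474 0.2339081 ]
[0.51980562 0.23038315]
[0.54852545 0.21359687]
```

View pics/w2z.png

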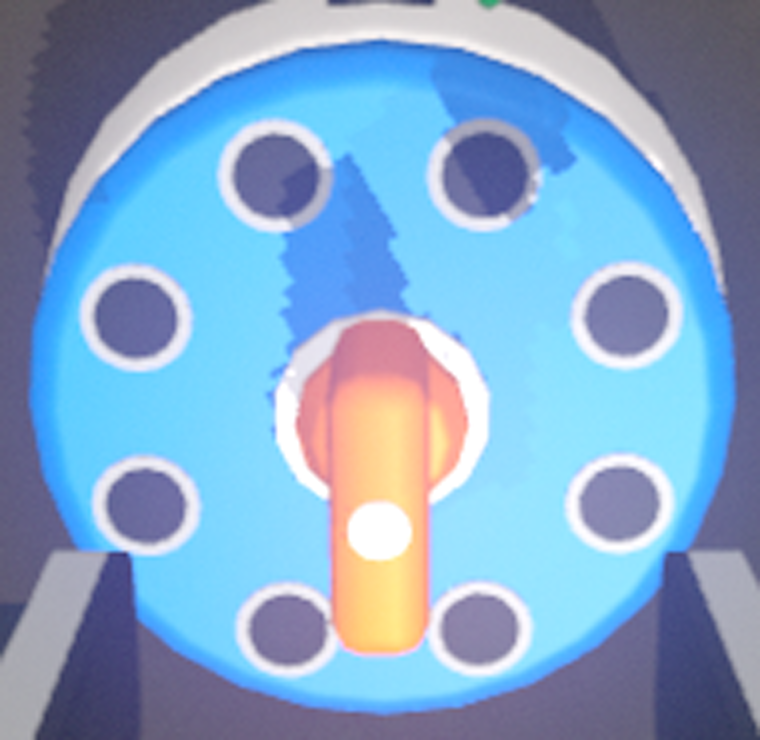

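```bash
python3 -m handwheel '0.012 -0.002 -0.0005 0; 0.024 -0.002 -0.0005 0; 0.036 -0.002 -0.0005 0; 0.045 -0.002 -0.0005 0; 0.051 -0.002 -0.0005 0; 0.051 -0.002 -0.0005 0; 0.051 -0.002 -0.0005 0' 0.035
python3 tgt.py .5325 .2235 .0855
python3 - <<'E'
from h import *
c=manip.read_camera("wrist"); cv2.imwrite("pics/w3.png",c["color"][:,:,::-1])
E
```

```text
t: 3.7
position: [0.5324, 0.2238, 0.0848]
ee_rot: [[0.001, 0.501, 0.866], [0.0, 0.866, -0.501], [-1.0, 0.001, 0.001]]
ft_force: [-0.1, 0.1, 0.4]
grip_width: 0.41
pos [0.5324 0.2238 0.0848] yaw_y 59.95 q [ 11.7  39.6  96.1   0.   44.3 -48.2] t 3.7 F [-0.13  0.07  0.42] [-0.038 -0.072 -0.031] g 0.4103396071578175
shift xyz [-0.0007 -0.0003  0.0002]
```

View pics/w3.png

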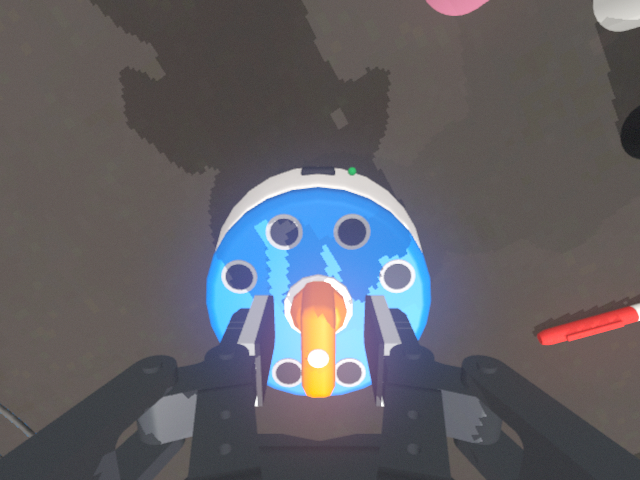

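```bash
python3 -m handwheel '0 0 0 0; 0 0 0 0; 0 0 0 0; 0 0 0 0; 0 0 0 0; 0 0 0 0' 0
python3 tgt.py .5325 .2235 .0855
```

```text
t: 4.25
position: [0.5323, 0.2236, 0.0851]
ee_rot: [[0.001, 0.5, 0.866], [-0.0, 0.866, -0.5], [-1.0, 0.0, 0.001]]
ft_force: [-1.3, -2.4, 6.4]
grip_width: 0.128
pos [0.5323 0.2236 0.0851] yaw_y 59.97 q [ 11.7  39.5  96.1  -0.   44.3 -48.2] t 4.25 F [-1.25 -2.44  6.36] [-0.256  0.142  0.029] g 0.12777053845041006
shift xyz [-0.0004  0.      0.0002]
```

```bash
python3 -m handwheel '0 0 0 1; 0 0 0 2; 0 0 0 3; 0 0 0 3; 0 0 0 3'
python3 tgt.py .5325 .2235 .0855
python3 -m handwheel '0 0 0 -1.5; 0 0 0 -3; 0 0 0 -4; 0 0 0 -5; 0 0 0 -6; 0 0 0 -6; 0 0 0 -6'
python3 tgt.py .5325 .2235 .0855
```

```text
t: 4.67
position: [0.5324, 0.2237, 0.0852]
ee_rot: [[0.001, 0.545, 0.838], [0.0, 0.838, -0.545], [-1.0, 0.001, 0.001]]
ft_force: [-1.2, -1.6, 5.9]
grip_width: 0.125
pos [0.5324 0.2237 0.0852] yaw_y 56.95 q [ 11.7  39.5  96.1  -0.   44.3 -45.2] t 4.6667 F [-1.23 -1.55  5.89] [-0.226  0.18  -0.013] g 0.12463659909534633
shift xyz [-0.0003 -0.0002  0.0002]
t: 5.25
position: [0.5323, 0.2235, 0.0852]
ee_rot: [[0.0, 0.459, 0.888], [0.001, 0.888, -0.459], [-1.0, 0.001, -0.0]]
ft_force: [-1.2, -2.7, 6.1]
grip_width: 0.131
pos [0.5323 0.2235 0.0852] yaw_y 62.67 q [ 11.7  39.5  96.1   0.1  44.3 -51. ] t 5.25 F [-1.16 -2.69  6.09] [-0.375  0.172 -0.939] g 0.13068658978937023
shift xyz [-0.0003  0.0001  0.0002]
```

```bash
python3 -m handwheel '0 0 0 5; 0 0 0 10; 0 0 0 15; 0 0 0 20; 0 0 0 25; 0 0 0 30; 0 0 0 30'
python3 tgt.py .5325 .2235 .0855
```

```text
t: 5.83
position: [0.5334, 0.2247, 0.0852]
ee_rot: [[0.003, 0.84, 0.542], [0.002, 0.542, -0.84], [-1.0, 0.004, 0.0]]
ft_force: [1.0, 1.8, 5.4]
grip_width: 0.131
pos [0.5334 0.2247 0.0852] yaw_y 32.84 q [ 11.8  39.5  96.1   0.1  44.2 -21.1] t 5.8333 F [1.02 1.82 5.4 ] [ 0.382 -0.052 -0.013] g 0.13064726785371614
shift xyz [-0.0003 -0.0014  0.0005]
```

Free with light drag. Continue to yaw ≈ 0.

```bash
python3 -m handwheel '0 0 0 5; 0 0 0 10; 0 0 0 15; 0 0 0 20; 0 0 0 25; 0 0 0 30; 0 0 0 33; 0 0 0 33; 0 0 0 33'
python3 tgt.py .5325 .2235 .0855
```

```text
t: 6.58
position: [0.5352, 0.2251, 0.0852]
ee_rot: [[0.007, 1.0, 0.001], [0.003, 0.001, -1.0], [-1.0, 0.007, -0.003]]
ft_force: [3.8, 3.9, 1.7]
grip_width: 0.13
pos [0.5352 0.2251 0.0852] yaw_y 0.04 q [11.8 39.6 95.9  0.1 44.  11.6] t 6.5833 F [3.79 3.9  1.69] [ 0.534 -0.511  0.016] g 0.1302812668375484
shift xyz [-0.0003 -0.0027  0.0016]
```

```bash
python3 - <<'E'
from h import *
c=manip.read_camera("wrist"); cv2.imwrite("pics/w4.png",c["color"][:,:,::-1])
E
```

```text
(no output)
```

View pics/w4.png

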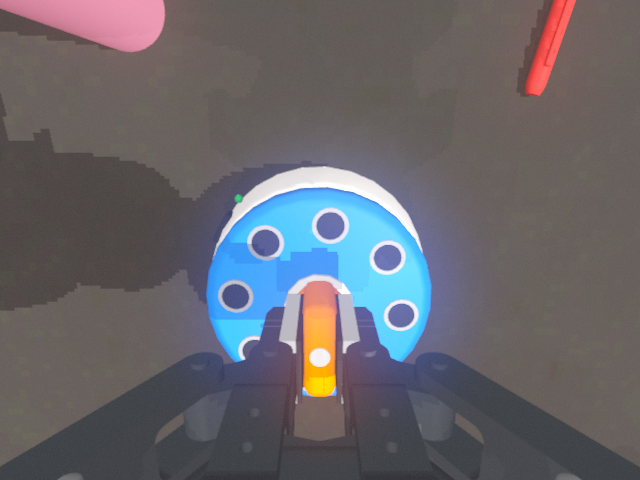

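```bash
python3 -m handwheel '0 0.001 -0.001 0; 0 0.0025 -0.0015 0; 0 0.0025 -0.0015 0; 0 0.0025 -0.0015 0'
python3 tgt.py .5325 .2235 .0855
```

```text
t: 6.97
position: [0.5353, 0.2253, 0.0852]
ee_rot: [[0.002, 1.0, 0.001], [0.0, 0.001, -1.0], [-1.0, 0.002, -0.0]]
ft_force: [0.3, 0.3, 6.5]
grip_width: 0.128
pos [0.5353 0.2253 0.0852] yaw_y 0.06 q [11.8 39.7 95.7 -0.  44.6 11.8] t 6.9667 F [0.33 0.27 6.47] [ 0.03  -0.149 -0.004] g 0.12831219117222775
shift xyz [-0.0003 -0.0028  0.0018]
```

Lateral load is relieved; release.

```bash
python3 -m handwheel '0 0 0 0; 0 0 0 0; 0 0 0 0; 0 0 0 0; 0 0 0 0; 0 0 0 0' 0.045
python3 -m handwheel '-0.01 0 0 0; -0.025 0 0 0; -0.045 0 0 0; -0.065 0 0 0; -0.09 0 0 0; -0.12 0 0 0; -0.135 0 0 0; -0.135 0 0 0; -0.135 0 0 0'
python3 tgt.py .5325 .2235 .0855
python3 - <<'E'
from h import *
c=manip.read_camera("wrist"); cv2.imwrite("pics/w5.png",c["color"][:,:,::-1])
c=manip.read_camera("scene"); cv2.imwrite("pics/s5.png",c["color"][:,:,::-1])
E
```

```text
t: 7.47
position: [0.5343, 0.2252, 0.084]
ee_rot: [[-0.001, 1.0, -0.001], [-0.0, -0.001, -1.0], [-1.0, -0.001, 0.0]]
ft_force: [0.6, -0.1, -0.2]
grip_width: 0.53
t: 8.22
position: [0.5349, 0.2254, 0.2207]
ee_rot: [[0.003, 1.0, -0.001], [0.001, -0.001, -1.0], [-1.0, 0.003, -0.001]]
ft_force: [-0.6, -0.8, -0.6]
grip_width: 0.53
pos [0.5349 0.2254 0.2207] yaw_y -0.03 q [11.8 28.4 90.2 -0.  61.2 11.9] t 8.2167 F [-0.57 -0.75 -0.6 ] [ 0.041  0.049 -0.015] g 0.5297789330410376
shift xyz [ 0.1352 -0.0027  0.0019]
```

View pics/w5.png

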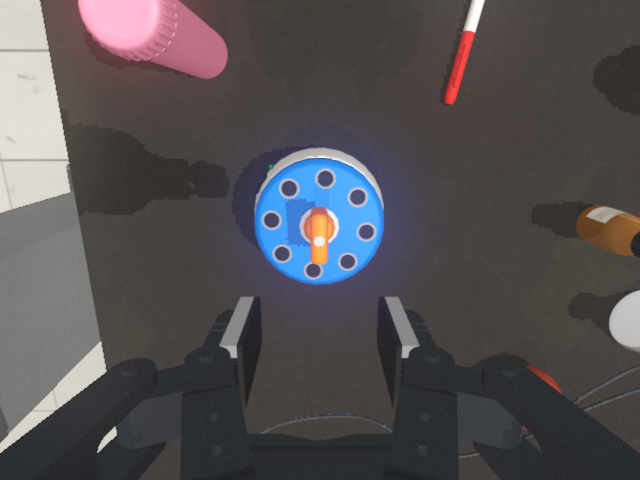

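View pics/s5.png

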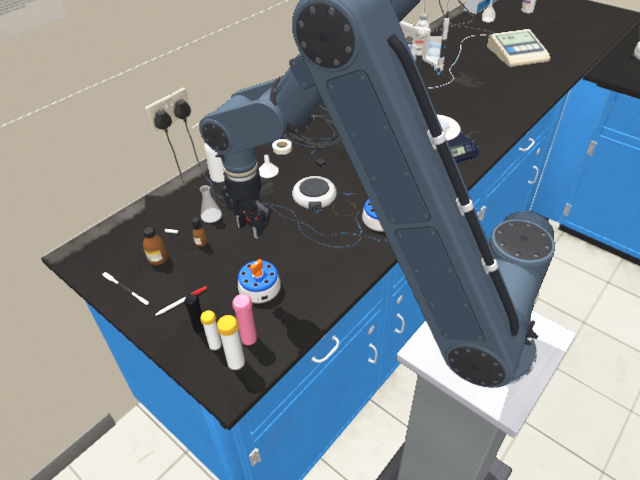

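```bash
python3 -c "
from station import manip
print(manip.close_job())"
```

```text
the job is handed in; nothing more can be done
None
```

I loosened the orange wing nut on the left spinner, on the same side as the small yellow-capped tube, by about 60° (a sixth of a turn), let go of it and handed the job in.

- **Thread direction:** Turned a few degrees each way, the nut moved freely clockwise seen from above, with hardly any torque. Anticlockwise it met the stop at about 0.9 N m. It loosens clockwise, so it has a left-hand thread.
- **Amount turned:** The gripper's turn went from 60° at tight to 0°. After release, the wrist picture shows the wing in line with the gripper at that angle, so the nut stayed put.
- **Rest of the bench:** In the last scene picture the yellow-capped tube stands where it was. I never went near the other spinner's nut, and the arm partly hides that spinner in the picture, so I could not see its nut at the end.
- **End state:** The gripper was about 14 cm above the nut and touching nothing. The robot's clock read about 8.3 s, and the wrist force stayed under about 8 N at every reading I took.
- **Checks that disagreed:**
  - The scene and side cameras put the wing at 135–142°, against 150° from the wrist camera. I used the wrist value, and the wing lined up with the gripper.
  - The nut's axis sat about 2–3 mm off my estimate. That caused a small sideways load, which I eased off before letting go.

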